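Put the calibration mass away and click the slide-top case shut

ROBOT

A 6-joint arm with a two-finger parallel gripper is mounted at the origin on the work surface. World frame = base frame: x ahead of the robot, y to its left, z up, the work surface at z = 0. Lengths are in m, angles in rad, forces in N, time in s.
With the tool pointing down it reaches from about 0.4 to 0.825 m from the base axis. Payload 7 kg.
Tool frame: the origin (TCP) lies at the very end of the fingers, on their centre line; the grasp point (between the pads) lies 19 mm behind it (arm.pinch_z is the z of the grasp point in the tool frame, in m); z points along the fingers, y is the direction in which the jaws open and shut (so a half turn about z gives the same grasp; the last joint's range is limited). The gripper opens to 88 mm and grips with 3 to 60 N. Pads are 19 mm wide; open, the fingers measure 130 mm over their backs; the gripper's body (78 mm by 193 mm) begins 47 mm behind the grasp point.
Start: joints at [-1.045, 0.359, 0.012, 0, -1.224, -0.288], TCP at [0.159, -0.656, 0.227] pointing down, gripper open.
Joint ranges: [-3.07, 3.07], [-1.43, 2.12], [-1.02, 1.25], [-3.03, 1.67], [-3.05, -0], [-3.03, 3.03]. Speed limits (rad/s): [2.39, 2.39, 3.01, 3.14, 3.14, 3.14].

INTERFACE

Orientations are given as [roll, pitch, yaw] about the fixed x, y, z axes, in that order (R = Rz(yaw) Ry(pitch) Rx(roll)).
In Python, from station import arm gives the robot as it stands.
- The arm moves only by the tool drive_tool, never from a script. Its argument "targets" is a list of rows, each a list of 6 numbers: the shift along the world's x, y, z in units of 0.04 m (1.0 is 0.04 m), then the turn, a rotation vector about the world's x, y, z in units of 6 degrees (1.0 is 6 degrees). In form: [[x, y, z, wx, wy, wz], ...]. A call has 1 to 5 rows; each row shifts and turns the commanded pose from where the row before left it; what a row does not reach is not made up. A row lasts 1/8 s, in which the tool goes at most 62.5 mm and 10.7 degrees, less where a joint would pass 70% of its speed; a pose out of reach is approached as far as the arm can. A call with a number of a shift or a turn outside -1 to 1 is refused whole. A call with a gripper value outside its range is refused whole. "claw" is the opening, from 0 (shut) to 1 (fully open), set as the call begins (left out, the last holds). The fingers move at their own pace and stop on an object; "newtons" is the grip in N (left out, the last holds). Time passes only in rows, so rows that do not move let the fingers close. It gives the time, the measured TCP pose, the force and the opening at its end, in the units of the state.
- arm.get_state(): the state, without advancing time (a new reading comes with each control period).
- arm.grab_frame(name): name is "side" or "top" or "wrist"; returns (picture, depth): 420x560x3 uint8, red, green, blue; 420x560 float32, m along the optical axis (not along the pixel's ray), 0 where there is no reading.
- arm.get_calibration(name): a dict with "mtx" (3x3 intrinsics, pixels), "origin" and "rotation" of the camera in the world. Camera axes: x right, y up, looking along -z (the intrinsics and any distortion apply to the point x, -y, -z); pixel columns grow to the right and rows downward; lengths in m; the calibration is good to about 2 mm. The wrist camera is an equidistant fisheye: a pixel r from the principal point sees the ray r / f radians off the axis. A picture is of the moment at which its call begins: read the wrist's pose just before it. get_calibration takes no time and is no camera call; for the wrist camera it gives the pose at the moment of the call.
- arm.job_done(): hands the job in, once; it reports no verdict.
Trained networks look in the newest picture that a camera, given by its name, has taken for a name from the list of things; names that differ only in an ending like _2 or _b are one class to them, and where a whole thing is asked for, a point or a joint stands for the part that bears it (a point fixed in the world has none). Each returns a list of dicts, best first, with "score" (0 to 1); they miss things now and then, are a little off and sometimes report something else, mostly with a low value. They report only what shows in the picture. A call takes as long as a camera call.
- arm.search_frame(target, camera): "point" ([x, y, z] in m, in the coordinates of the camera as it stood for that picture, good to about 4 mm: the middle of the surface that is visible of it).
- arm.cut_out(target, camera): "pixels" (420x560 bool, what is visible of it).
- arm.landmark_of(target, camera): "point" ([x, y, z] in m, in the coordinates of the camera as it stood for that picture, good to about 4 mm: a listed point, or the origin of a listed thing).
The state is a dict: "t": time; "q": joint angles; "qd": joint speeds; "joint_efforts": joint torques, N m; "eef_pos": TCP position; "ee_rot": TCP orientation; "force": force on the tool from outside, world axes, zero at the start; "moment": the same for the moment, N m; "width": finger opening in m.
Only numpy, scipy, OpenCV 4.12 (cv2) and the standard library are available. Lean on these libraries where they do the work, as an engineer would, in place of code of your own. Each camera call takes 0.05 s, during which the arm holds its last target. There are 200 camera calls.

TASK

Put the steel calibration mass with the knob, standing upright, into the open pocket at the end of the wooden slide-top case, then slide the case's lid along its grooves and force it over the small springy ridge at the end until it is fully home against the felt pad. Feel for the ridge giving way and ease off: do not ram the lid into the pad, and leave the other things on the bench where they are.

Things in the scene. Friction and masses are not known exactly. Their poses are not given: they have to be found in the camera images.
- case: Wooden case screwed to the bench, 183 x 110 x 56 mm high. Origin on the bench under it; its +x is the way the lid slides shut. Far wall x=84..90, low entry wall x=-93..-79 (36 high), sides |y|=42..55. The lid runs in grooves in the sides (its bottom at z=44; 1.5 mm play up, 1 mm sideways) under lips at |y|=44..55, z=51.5..56. Only the middle, |y|<44, is clear above the lid.
- lid: Wooden lid, 0.11 kg, in the case's grooves, open by 70..84 mm at first. Origin under its middle, 44 mm above the bench; axes as the case's; home is at case x=0. Panel x=-82..79, |y|<49, z=0..6. It slides almost freely. A rib under its tail meets the ridge 12 mm before home; the push then climbs to 14..22 N, drops as the rib snaps over 4 mm before home, and rises again at the felt pad.
- cal_mass: Steel calibration mass, about 0.12 kg: disc 36 mm across and 14 high, with a knob 11 mm across standing on it, 32 high in all. Stands on the bench left or right of the case. Origin: centre of its underside, z up its axis.
- disc: Bystander: plain flat steel disc without knob, 50 mm across, 12 high; it stays on the bench. Origin: centre of its underside.
- tape: Bystander: roll of tape lying flat, 100 mm across, 24 high.
- screwdriver: Bystander: screwdriver lying on the bench, about 0.2 m long.
- jar: Bystander: small jar, 52 mm across, 60 high.
- meter: Bystander: multimeter lying flat, 150 x 80 x 34 mm.
- cup: Bystander: plastic cup, 72 mm across, 85 high.
- clampblock: Bystander: wooden block 70 x 30 x 30 mm.
- pocket (a point): Middle of the case's open pocket on its floor, 6 mm above the bench, at case x=47.5. The pocket is case x=16..79 (up to the felt pad), 84 mm wide, and open upwards while the lid is open; beside it a block 36 high fills the case.
- ridge_top (a point): Top of the springy wooden ridge across the case's entry end, at case x=-84, 43 mm above the bench; round, 10 mm across. It yields downwards when the lid's rib is forced over it.
- grip_bar (a point): Top middle of the grip bar across the lid, 66 mm above the bench, at lid x=-56. The bar is 12 mm thick along the slide, 60 wide, 16 high above the lid's flat top, which is free before and behind it.
- stop_pad: Grey felt pad inside the case's far wall, the stop for the lid: a strip 82 wide, 12 high, 4 thick. Origin: middle of its face, at case x=79, 49 mm above the bench. It gives about 1 mm per 12 N. The lid must never press on it with more than 25 N; 5 to 15 N is plenty.

How it is judged:
On the way, in this order (a step that is already met when the one before it is completed fails the run):
1. the calibration mass stands upright in the case's pocket, let go, with the lid still open (x of cal_mass in the frame of case between 0.02 and 0.075 m and y of cal_mass in the frame of case between -0.04 and 0.04 m and z of cal_mass in the frame of case below 0.009 m and angle between cal_mass's own z axis and vertical below 0.15 rad and contact force between the fingers and cal_mass below 0.1 N and x of lid in the frame of case below -0.02 m), for 0.2 s.
2. the lid is home (x of lid in the frame of case above -0.0025 m), for 0.2 s.
At the end, for the whole second after the job is handed in: The lid is within 2.5 mm of home against the felt pad and still lies in its grooves; the calibration mass stands upright (within 0.15 rad) on the pocket floor of the case; both are at rest (x of lid in the frame of case between -0.0025 and 0.003 m and y of lid in the frame of case between -0.004 and 0.004 m and z of lid in the frame of case below 0.048 m and angle between the x axis of lid and the x axis of case, either way round below 0.05 rad and x of cal_mass in the frame of case between 0.02 and 0.075 m and z of cal_mass in the frame of case below 0.009 m and angle between cal_mass's own z axis and vertical below 0.15 rad and linear speed of each of lid, cal_mass below 0.02 m/s); the robot touches nothing.
It fails at once if the lid is rammed: it presses on the felt stop pad with more than 25 N (contact force between lid and stop_pad above 25 N).
It fails at once if one of the other things on the bench is moved by more than 30 mm (distance of any of disc, tape, screwdriver, jar, meter, cup, clampblock from where it was at the start of the episode above 0.03 m).
It also fails if it takes over 58 s, if anything falls off the work surface, if the arm or the gripper's body presses on something with over 40 N, if the wrist force passes 120 N, or if a joint passes its speed limit or range.

## Working session

There is one attempt and no reset: what is moved stays moved. The work goes in short steps, Python scripts to look and compute and a tool call to move; the robot and the scene stay as the last step left them, time stands still between calls to the robot, and variables do not carry over. Pictures are saved under pics/ and viewed, about 8 in all and at most 12, crops included, and the job is handed in when it is done.

Besides the shell and the picture viewer there is one more tool, called after "Emit:" in YAML: its name, and indented under it one key for each argument. drive_tool: Moves the arm, as the interface text tells. Shifts and turns lie within -1 to 1; 1 stands for 0.04 m of shift or 6 degrees of turn. Its arguments: {"type":"object","properties":{"targets":{"type":"array"},"claw":{"type":"number"},"newtons":{"type":"number"}},"required":["targets"]}

```bash
mkdir -p pics
cat > h.py <<'E'
import numpy as np, cv2
from station import arm
def world(p,c):
    return np.array(c["rotation"])@np.array(p)+np.array(c["origin"])
def look(cam,name=None):
    c=arm.get_calibration(cam); im,d=arm.grab_frame(cam)
    if name: cv2.imwrite(f"pics/{name}.png",im[:,:,::-1])
    return im,d,c
def cloud(d,c):
    K=np.array(c["mtx"]); v,u=np.indices(d.shape)
    P=np.stack([(u-K[0,2])/K[0,0]*d,-(v-K[1,2])/K[1,1]*d,-d],-1)
    return P@np.array(c["rotation"]).T+np.array(c["origin"])
E
python3 - <<'E'
from h import *
for cam in ["top","side"]:
    im,d,c=look(cam,cam+"0"); print(cam,c)
    for n in ["case","lid","cal_mass","disc","pocket","ridge_top","grip_bar","stop_pad"]:
        print(n,[(round(r["score"],2),world(r["point"],c).round(4).tolist()) for r in arm.landmark_of(n,cam)[:3]])
s=arm.get_state();print(s)
E
```

```text
top {'mtx': array([[541.11782238,   0.        , 273.84724752],
       [  0.        , 541.11782238, 209.80997204],
       [  0.        ,   0.        ,   1.        ]]), 'origin': array([ 0.43605112, -0.02004077,  1.46278492]), 'rotation': array([ 0.07315544, -0.00892491, -1.54157349])}
case [(0.55, [2.6924, 2.2363, 3.7191])]
lid [(0.79, [2.6223, 2.1662, 3.649])]
cal_mass [(0.56, [2.7147, 2.2586, 3.7414])]
disc [(0.69, [2.6594, 2.2033, 3.6861]), (0.55, [2.584, 2.1279, 3.6107])]
pocket [(0.59, [2.6939, 2.2378, 3.7207]), (0.54, [2.6289, 2.1728, 3.6556])]
ridge_top []
grip_bar [(0.67, [2.5856, 2.1295, 3.6123])]
stop_pad [(0.58, [2.6307, 2.1746, 3.6575])]
side {'mtx': array([[462.57840985,   0.        , 281.00208908],
       [  0.        , 462.57840985, 208.0305601 ],
       [  0.        ,   0.        ,   1.        ]]), 'origin': array([0.45609259, 0.95177994, 1.15105249]), 'rotation': array([ 0.72408536,  0.00807062, -3.04788175])}
case [(0.8, [5.0318, 5.5275, 5.7268]), (0.57, [4.1276, 4.6232, 4.8225])]
lid [(0.76, [4.8131, 5.3088, 5.508])]
cal_mass [(0.39, [5.7507, 6.2463, 6.4456])]
disc [(0.8, [4.4938, 4.9895, 5.1887])]
pocket [(0.71, [5.1123, 5.608, 5.8073])]
ridge_top [(0.69, [4.7737, 5.2694, 5.4687])]
grip_bar [(0.68, [6.0944, 6.5901, 6.7894])]
stop_pad [(0.4, [5.0538, 5.5495, 5.7487])]
{'t': 0.9, 'q': array([-1.04487555e+00,  3.58572440e-01,  1.19042775e-02,  4.87400581e-06,
       -1.22411512e+00, -2.88127038e-01]), 'qd': array([-0.00177176, -0.00161276, -0.00117857, -0.00197777, -0.00053892,
       -0.0011487 ]), 'joint_efforts': array([ 1.85587058e-03, -5.82357788e+01,  2.93306673e+01,  7.00235590e+00,
        1.25484861e-02, -4.36925887e-06]), 'eef_pos': array([ 0.15899338, -0.65598168,  0.22658182]), 'ee_rot': array([-3.14157884e+00, -6.87217194e-07, -2.90379726e+00]), 'force': array([-0.77601744, -0.33321225,  0.12620609]), 'moment': array([-0.04953186,  0.0199899 , -0.00742812]), 'width': 0.08759635288118031}
```

The rotation comes as roll-pitch-yaw, so I'll fix the helper to use that.

```bash
sed -i 's/^from station import arm/from station import arm\nfrom scipy.spatial.transform import Rotation as Ro/; s/np.array(c\["rotation"\])/Ro.from_euler("xyz",c["rotation"]).as_matrix()/' h.py
python3 - <<'E'
from h import *
ims=[]
for cam in ["top","side"]:
    im,d,c=look(cam,cam+"1"); ims.append(im); np.savez(f"{cam}1.npz",im=im,P=cloud(d,c))
    for n in ["case","lid","cal_mass","disc","pocket","ridge_top","grip_bar","stop_pad"]:
        print(cam,n,[(round(r["score"],2),world(r["point"],c).round(4).tolist()) for r in arm.landmark_of(n,cam)[:3]])
E
```

```text
top case [(0.73, [0.5655, -0.0119, 0.0037])]
top lid [(0.68, [0.5434, 0.0559, 0.0432])]
top cal_mass [(0.51, [0.4447, -0.3281, 0.0018])]
top disc [(0.6, [0.4463, 0.2855, 0.0025]), (0.41, [0.452, -0.4937, 0.0009])]
top pocket [(0.79, [0.585, -0.0549, 0.0047])]
top ridge_top []
top grip_bar [(0.84, [0.525, 0.1129, 0.0648])]
top stop_pad [(0.42, [0.591, -0.0873, 0.0521])]
side case [(0.97, [0.5646, -0.0087, 0.0006])]
side lid [(0.68, [0.5419, 0.0547, 0.0433]), (0.35, [0.7102, -0.3354, 0.0009])]
side cal_mass [(0.62, [0.4403, -0.3261, 0.0023])]
side disc [(0.58, [0.4449, 0.2802, 0.0018])]
side pocket [(0.68, [0.5815, -0.0588, 0.0048])]
side ridge_top [(0.65, [0.5419, 0.0741, 0.0415]), (0.56, [0.4434, 0.2818, -0.0019]), (0.51, [0.5231, 0.1164, 0.0634])]
side grip_bar [(0.73, [0.5274, 0.1118, 0.0644])]
side stop_pad [(0.51, [0.5933, -0.0864, 0.0467])]
```

View pics/top0.png

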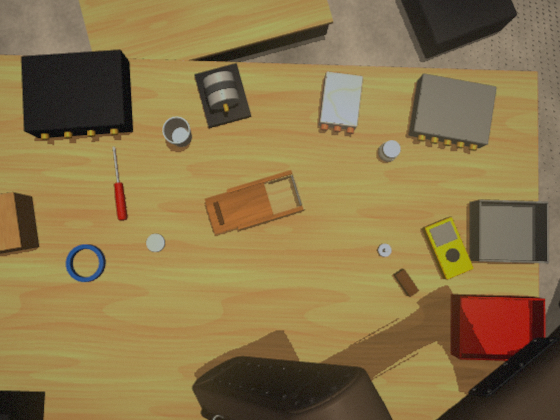

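View pics/side0.png

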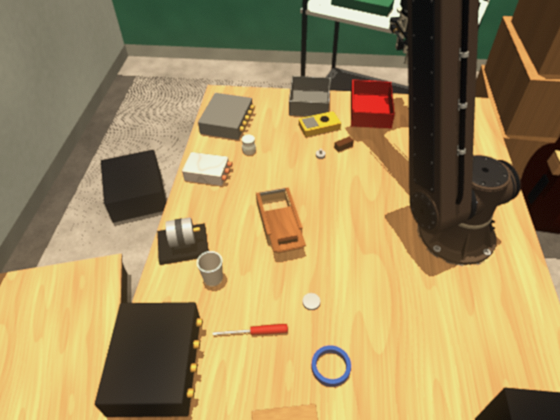

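The top view shows the case at about (253,203) with its open pocket to the right, around (287,193), and the grip bar at (219,213). The knobbed mass is at (385,250), the clamp block at (405,283) and the plain disc at (155,243). Next I'll refine the case axis and the mass position from the depth.

Run:
```python
from h import *
for cam in ["top","side"]:
    im,d,c=look(cam); P=cloud(d,c)
    for n in ["case","lid","grip_bar","cal_mass"]:
        r=arm.cut_out(n,cam)
        if not r: print(cam,n,None); continue
        Q=P[r[0]["pixels"]]
        print(cam,n,round(r[0]["score"],2),len(Q),Q.min(0).round(3),Q.max(0).round(3))
    Z=P[...,2]
    near=(np.hypot(P[...,0]-.566,P[...,1]+.01)<.2)
    a=P[near&(Z>.03)&(Z<.06)]; 
    for nm,lo,hi in [("all",.03,.08),("lips",.0525,.0595),("bar",.0615,.07),("lidtop",.046,.0525)]:
        q=P[near&(Z>lo)&(Z<hi)]
        (cx,cy),wh,ang=cv2.minAreaRect(q[:,:2].astype(np.float32)*1000)
        print(cam,nm,len(q),round(cx,1),round(cy,1),np.round(wh,1),round(ang,2))
    m=np.hypot(P[...,0]-.442,P[...,1]+.327)<.03
    for lo,hi in [(.01,.018),(.022,.036)]:
        q=P[m&(Z>lo)&(Z<hi)]; print(cam,"mass",lo,len(q),q.mean(0).round(4), ((q.min(0)+q.max(0))/2).round(4))
```

```text
top case 0.67 1797 [ 0.436 -0.109 -0.004] [0.657 0.095 1.463]
top lid 0.56 2117 [ 0.436 -0.022  0.04 ] [0.61  0.152 1.463]
top grip_bar 0.92 2189 [ 0.436 -0.022 -0.007] [0.607 0.161 1.463]
top cal_mass 0.61 130 [ 0.43  -0.344  0.007] [ 0.462 -0.311  0.038]
top all 3144 558.1 24.2 [110.6 248.8] 18.68
top lips 1113 558.1 23.9 [110.5 247.8] 18.7
top bar 148 561.1 14.1 [109.1 223.9] 18.57
top lidtop 1456 558.2 23.9 [110.5 248.1] 18.76
top mass 0.01 95 [ 0.4455 -0.3267  0.0139] [ 0.4463 -0.327   0.0139]
top mass 0.022 15 [ 0.4466 -0.3272  0.0311] [ 0.4503 -0.3279  0.0288]
side case 0.88 1092 [ 0.456 -0.135 -0.005] [0.654 0.952 1.151]
side lid 0.74 1227 [ 0.456 -0.021 -0.   ] [0.598 0.952 1.151]
side grip_bar 0.8 1307 [ 0.456 -0.056 -0.004] [0.602 0.952 1.151]
side cal_mass 0.61 1055 [ 0.456 -0.16  -0.005] [0.654 0.952 1.151]
side all 1889 553.2 24.6 [111.  255.9] 18.79
side lips 471 553.4 23.4 [110.8 250.3] 18.77
side bar 71 571.9 73.3 [ 51.7 166. ] 49.03
side lidtop 1092 553.0 24.6 [110.5 255.9] 18.66
side mass 0.01 43 [ 0.44   -0.3233  0.0133] [ 0.4401 -0.3248  0.0139]
side mass 0.022 11 [ 0.4395 -0.3267  0.0276] [ 0.4392 -0.3264  0.0282]
```

Averaging both cameras gives:

| Item | Estimate |
|---|---|
| Case origin | about (0.566, -0.009) |
| Case +x direction | (0.32, -0.947), i.e. yaw -71.3° |
| Lid opening | about 77 mm |
| Mass | about (0.443, -0.326) |

I'll move above the mass, turning +95° so the jaws lie along case y.

Emit:
drive_tool:
  targets:
    - [0.71,0.82,-0.17,0,0,1]
    - [0.71,0.82,-0.17,0,0,1]
    - [0.71,0.82,-0.17,0,0,1]
    - [0.71,0.82,-0.17,0,0,1]
    - [0.71,0.82,-0.17,0,0,1]
  claw: 0.5
  newtons: 15

```text
t: 2.92
eef_pos: [0.3018, -0.491, 0.1926]
ee_rot: [-3.141, 0.0, -2.377]
force: [0.8, 0.3, -0.2]
width: 0.0459
```

Emit:
drive_tool:
  targets:
    - [0.71,0.82,-0.17,0,0,1]
    - [0.71,0.82,-0.17,0,0,1]
    - [0.71,0.82,-0.17,0,0,1]
    - [0.71,0.82,-0.17,0,0,1]
    - [0.71,0.82,-0.17,0,0,1]

```text
t: 3.55
eef_pos: [0.4439, -0.3269, 0.1586]
ee_rot: [-3.141, -0.0, -1.853]
force: [-0.5, -1.1, -0.4]
width: 0.0438
```

Emit:
drive_tool:
  targets:
    - [0,0,0,0,0,1]
    - [0,0,0,0,0,1]
    - [0,0,0,0,0,1]
    - [0,0,0,0,0,1]
    - [0,0,0,0,0,1]

```text
t: 4.18
eef_pos: [0.443, -0.328, 0.1587]
ee_rot: [-3.141, -0.0, -1.329]
force: [0.8, 0.1, -0.3]
width: 0.0437
```

Emit:
drive_tool:
  targets:
    - [0,0,0,0,0,0.85]
    - [0,0,0,0,0,0]
    - [0,0,0,0,0,0]

```text
t: 4.55
eef_pos: [0.443, -0.328, 0.1586]
ee_rot: [-3.141, -0.0, -1.246]
force: [-0.7, -0.7, -0.4]
width: 0.0439
```

Run:
```python
from h import *
s=arm.get_state();print(s["t"],s["eef_pos"],s["ee_rot"],s["q"])
im,d,c=look("wrist","w1"); print(c)
for n in ["cal_mass","disc"]:
    print(n,[(round(r["score"],2),world(r["point"],c).round(4).tolist()) for r in arm.landmark_of(n,"wrist")[:2]])
r=arm.cut_out("cal_mass","wrist")
if r:
    v,u=np.nonzero(r[0]["pixels"]);print(len(v),u.mean(),v.mean(),u.min(),u.max(),v.min(),v.max())
```

```text
4.55 [ 0.4430096  -0.32799938  0.15864504] [-3.14144644e+00 -1.06428950e-04 -1.24592289e+00] [-2.81927762e-01  2.11788526e-01 -3.58466383e-01  4.81105841e-06
 -1.00036061e+00  6.06798611e-01]
{'mtx': array([[325.1922621 ,   0.        , 279.89248821],
       [  0.        , 325.1922621 , 207.56827878],
       [  0.        ,   0.        ,   1.        ]]), 'origin': array([ 0.46907399, -0.40392546,  0.31767026]), 'rotation': array([-3.03189747e-01,  2.51421978e-04, -2.81676940e+00])}
cal_mass [(0.86, [0.445, -0.3262, -0.0054])]
disc []
1056 280.4933712121212 191.9431818181818 263 298 174 210
```

View pics/w1.png

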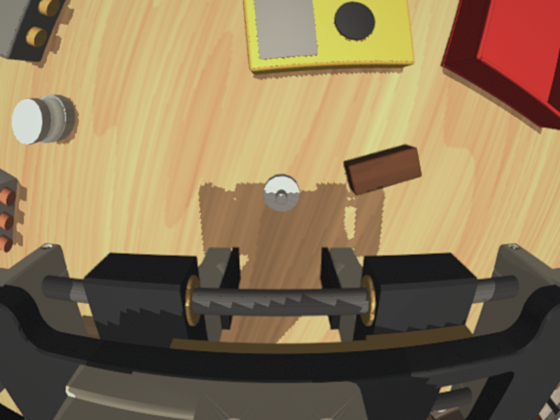

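The wrist view shows the mass at (281,192), midway between the fingers at about (228,270) and (335,270), with the clamp block clear at (383,170). I'll compute its position from the fisheye ray.

```bash
cat >> h.py <<'E'
def fish(u,v,z,c):
    K=np.array(c["mtx"]); x=(u-K[0,2])/K[0,0]; y=(v-K[1,2])/K[1,1]; t=np.hypot(x,y)+1e-12
    r=Ro.from_euler("xyz",c["rotation"]).as_matrix()@np.array([np.sin(t)*x/t,-np.sin(t)*y/t,-np.cos(t)])
    o=np.array(c["origin"]); return o+r*(z-o[2])/r[2]
E
python3 - <<'E'
from h import *
c=arm.get_calibration("wrist")
print(fish(280.5,192,.009,c),fish(280.5,192,.014,c))
im=cv2.imread("pics/w1.png"); cr=cv2.resize(im[160:225,245:320],None,fx=6,fy=6,interpolation=cv2.INTER_NEAREST); cv2.imwrite("pics/w1c.png",cr)
E
```

```text
[ 0.44284187 -0.32773847  0.009     ] [ 0.44326831 -0.3289723   0.014     ]
```

View pics/w1c.png

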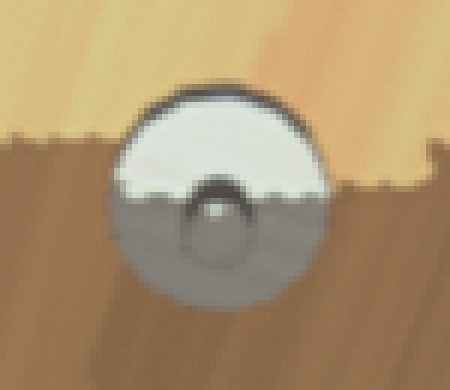

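The crop shows the knob (px ~218,225 in the crop) concentric on the disc. The mass is at (0.443, -0.328), right under the TCP, so I'll descend and grip the knob.

Emit:
drive_tool:
  targets:
    - [0,0,-0.9,0,0,0]
    - [0,0,-0.9,0,0,0]
    - [0,0,-0.9,0,0,0]
    - [0,0,-0.5,0,0,0]
    - [0,0,-0.34,0,0,0]

```text
t: 5.38
eef_pos: [0.4427, -0.3279, 0.0159]
ee_rot: [3.141, 0.001, -1.244]
force: [-1.5, 0.8, 0.6]
width: 0.0443
```

Emit:
drive_tool:
  targets:
    - [0,0,0,0,0,0]
    - [0,0,0,0,0,0]
    - [0,0,0,0,0,0]
    - [0,0,0,0,0,0]
  claw: 0
  newtons: 20

```text
t: 5.88
eef_pos: [0.4433, -0.3281, 0.0177]
ee_rot: [-3.141, -0.001, -1.244]
force: [-0.8, 0.4, 2.5]
width: 0.0099
```

Emit:
drive_tool:
  targets:
    - [0,0,0,0,0,0]
    - [0,0,0.3,0,0,0]
    - [0,0,0.5,0,0,0]
    - [0,0,0,0,0,0]

```text
t: 6.38
eef_pos: [0.4441, -0.3284, 0.0507]
ee_rot: [-3.139, -0.002, -1.244]
force: [0.4, -0.6, -1.7]
width: 0.0103
```

The grip holds at about 10 mm width. I'll lift and carry it to a point above the pocket, about (0.582, -0.055).

Emit:
drive_tool:
  targets:
    - [0,0,0.9,0,0,0]
    - [0,0,0.9,0,0,0]
    - [0.43,0.85,0.5,0,0,0]
    - [0.43,0.85,0,0,0,0]
    - [0.43,0.85,0,0,0,0]

```text
t: 7.0
eef_pos: [0.4947, -0.2249, 0.1408]
ee_rot: [-3.141, 0.0, -1.245]
force: [0.6, -0.6, -1.3]
width: 0.0099
```

Emit:
drive_tool:
  targets:
    - [0.43,0.85,0,0,0,0]
    - [0.43,0.85,0,0,0,0]
    - [0.43,0.85,0,0,0,0]
    - [0.43,0.85,0,0,0,0]
    - [0.43,0.85,0,0,0,0]

```text
t: 7.62
eef_pos: [0.5806, -0.0548, 0.1403]
ee_rot: [3.141, 0.0, -1.244]
force: [0.1, 0.3, -0.9]
width: 0.0104
```

Emit:
drive_tool:
  targets:
    - [0,0,0,0,0,0]
    - [0,0,0,0,0,0]

```text
t: 7.88
eef_pos: [0.58, -0.0559, 0.1402]
ee_rot: [3.14, 0.0, -1.244]
force: [-0.1, 0.6, -1.3]
width: 0.0103
```

Run:
```python
from h import *
s=arm.get_state();print(s["t"],s["eef_pos"],s["ee_rot"],s["width"],s["force"])
im,d,c=look("wrist","w2")
for n in ["case","lid","pocket","stop_pad","grip_bar","cal_mass"]:
    print(n,[(round(r["score"],2),world(r["point"],c).round(4).tolist()) for r in arm.landmark_of(n,"wrist")[:2]])
```

```text
7.875 [ 0.57995231 -0.05593246  0.14022619] [ 3.14023311e+00  4.02779236e-04 -1.24364752e+00] 0.010250338328118412 [-0.0723428   0.60883735 -1.26070974]
case []
lid [(0.65, [0.5415, 0.0606, 0.0474])]
pocket [(0.59, [0.5845, -0.0523, 0.0081])]
stop_pad [(0.55, [0.5918, -0.0845, 0.0498])]
grip_bar []
cal_mass [(0.56, [0.5805, -0.0587, 0.1178])]
```

View pics/w2.png

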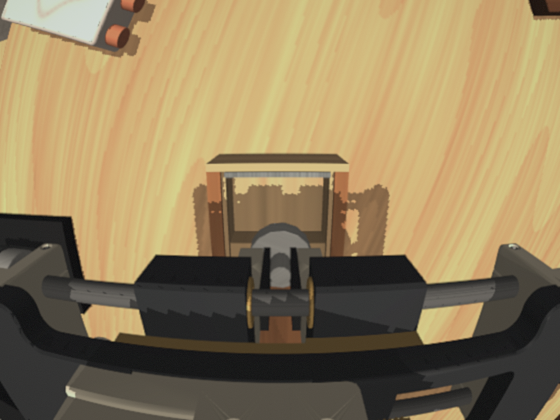

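The view shows the case's far wall at the top, with its upper outer edge from (206,164) to (348,164). The grey felt strip lies below that at v≈175, and the mass hangs around (281,245). I'll check the case pose against these corners.

Run:
```python
from h import *
c=arm.get_calibration("wrist")
a=fish(206.5,164,.056,c);b=fish(348.5,164,.056,c)
u=np.array([np.cos(np.radians(-71.3)),np.sin(np.radians(-71.3))]);v=np.array([-u[1],u[0]])
print(a,b,np.hypot(*(b-a)[:2]),np.degrees(np.arctan2(*(b-a)[1::-1])))
o=(a+b)[:2]/2-.09*u;print("origin",o,"pocket",o+.0475*u)
e=arm.get_state()["eef_pos"][:2]; print("tcp in case",(e-o)@u,(e-o)@v)
im=cv2.imread("pics/w2.png"); cv2.imwrite("pics/w2c.png",cv2.resize(im[145:255,190:365],None,fx=4,fy=4,interpolation=cv2.INTER_NEAREST))
```

```text
[ 0.64713711 -0.07528319  0.056     ] [ 0.54337227 -0.11028335  0.056     ] 0.10950868430565211 -161.360610112648
origin [ 0.56639952 -0.00753435] pocket [ 0.58162864 -0.05252684]
tcp in case 0.050908550937586894 -0.0024273657358734393
```

View pics/w2c.png

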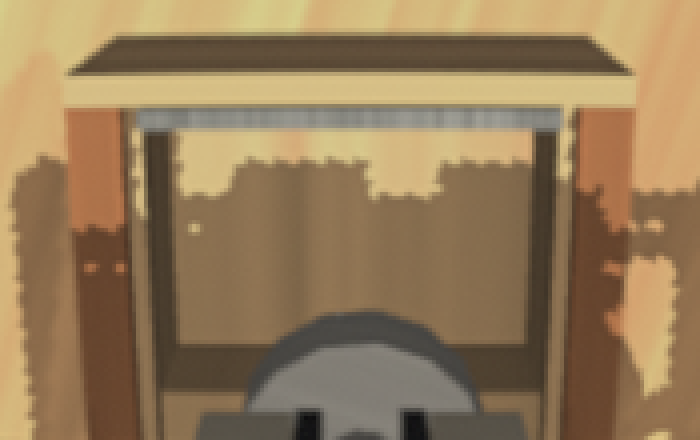

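The corners give a 109.5 mm width and an axis of -71.36°, both consistent with the case. The TCP sits at case (51, -2.4) mm, which is good, so I'll lower it with a small correction.

Emit:
drive_tool:
  targets:
    - [0.03,0.06,-0.7,0,0,0]
    - [0,0,-0.7,0,0,0]
    - [0,0,-0.7,0,0,0]
    - [0,0,-0.4,0,0,0]
    - [0,0,-0.2,0,0,0]

```text
t: 8.85
eef_pos: [0.5817, -0.0538, 0.0323]
ee_rot: [3.141, -0.0, -1.244]
force: [-0.9, 0.1, -1.4]
width: 0.0101
```

Emit:
drive_tool:
  targets:
    - [0,0,-0.1,0,0,0]
    - [0,0,-0.06,0,0,0]
    - [0,0,0,0,0,0]

```text
t: 9.22
eef_pos: [0.5821, -0.0535, 0.027]
ee_rot: [-3.141, -0.0, -1.244]
force: [-0.4, -0.3, -1.9]
width: 0.0096
```

Emit:
drive_tool:
  targets:
    - [0,0,-0.05,0,0,0]
    - [0,0,-0.04,0,0,0]
    - [0,0,0,0,0,0]

```text
t: 9.6
eef_pos: [0.5822, -0.0536, 0.0237]
ee_rot: [-3.141, -0.0, -1.244]
force: [-1.0, 0.6, 4.0]
width: 0.01
```

Contact at z = 23.7 mm, which is what I expected. I'll release and then rise.

Emit:
drive_tool:
  targets:
    - [0,0,0,0,0,0]
    - [0,0,0,0,0,0]
    - [0,0,0,0,0,0]
  claw: 0.35

```text
t: 9.98
eef_pos: [0.5818, -0.0536, 0.0228]
ee_rot: [3.142, 0.0, -1.244]
force: [-0.3, 0.0, 0.7]
width: 0.03
```

Emit:
drive_tool:
  targets:
    - [0,0,0.4,0,0,0]
    - [0,0,0.8,0,0,0]
    - [0,0,0.9,0,0,0]
    - [0,0,0.9,0,0,0]
    - [0,0,0,0,0,0]

```text
t: 10.6
eef_pos: [0.584, -0.0534, 0.1475]
ee_rot: [-3.135, -0.001, -1.243]
force: [-0.4, 0.6, -0.5]
width: 0.0304
```

Run:
```python
from h import *
s=arm.get_state();print(s["t"],s["eef_pos"],s["width"],s["force"])
im,d,c=look("top","t3")
for n in ["cal_mass","lid","grip_bar"]:
    print(n,[(round(r["score"],2),world(r["point"],c).round(4).tolist()) for r in arm.landmark_of(n,"top")[:2]])
im,d,c=look("wrist","w3")
for n in ["cal_mass","lid","grip_bar"]:
    print(n,[(round(r["score"],2),world(r["point"],c).round(4).tolist()) for r in arm.landmark_of(n,"wrist")[:2]])
```

```text
10.6 [ 0.58399185 -0.05340181  0.14750535] 0.03043321637028982 [-0.38299019  0.5884258  -0.48191974]
cal_mass []
lid [(0.75, [0.5429, 0.0541, 0.0427]), (0.19, [0.4549, -0.4931, -0.0018])]
grip_bar [(0.94, [0.5266, 0.113, 0.0681])]
cal_mass [(0.66, [0.5856, -0.0542, 0.0045])]
lid [(0.76, [0.5455, 0.0608, 0.0465])]
grip_bar []
```

View pics/w3.png

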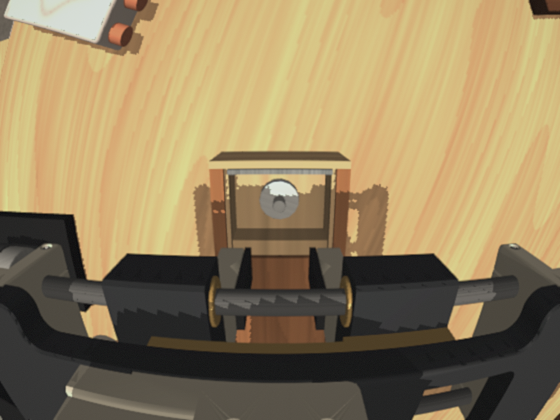

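The mass stands upright in the pocket at (280,199), released, with the lid still open. Next I'll go to the grip bar at about (0.525, 0.115), turning -90° so the jaws straddle the bar.

Emit:
drive_tool:
  targets:
    - [-0.29,0.84,0,0,0,-1]
    - [-0.29,0.84,0,0,0,-1]
    - [-0.29,0.84,0,0,0,-1]
    - [-0.29,0.84,0,0,0,-1]
    - [-0.29,0.84,0,0,0,-1]
  claw: 0.6

```text
t: 11.62
eef_pos: [0.5232, 0.1153, 0.1425]
ee_rot: [3.141, -0.001, -1.771]
force: [0.7, 0.9, 0.2]
width: 0.0525
```

Emit:
drive_tool:
  targets:
    - [0,0,0,0,0,-1]
    - [0,0,0,0,0,-1]
    - [0,0,0,0,0,-1]
    - [0,0,0,0,0,-1]
    - [0,0,0,0,0,-1]

```text
t: 12.25
eef_pos: [0.5236, 0.1143, 0.1425]
ee_rot: [3.141, -0.001, -2.295]
force: [-0.3, 0.6, 0.0]
width: 0.0527
```

Emit:
drive_tool:
  targets:
    - [0,0,0,0,0,-1]
    - [0,0,0,0,0,-1]
    - [0,0,0,0,0,-1]
    - [0,0,0,0,0,-1]
    - [0,0,0,0,0,-1]

```text
t: 12.88
eef_pos: [0.5236, 0.1143, 0.1425]
ee_rot: [-3.141, -0.001, -2.818]
force: [-0.8, -0.2, 0.6]
width: 0.0528
```

Emit:
drive_tool:
  targets:
    - [0,0,0,0,0,0]
    - [0,0,0,0,0,0]

```text
t: 13.12
eef_pos: [0.5237, 0.1144, 0.1427]
ee_rot: [-3.141, -0.0, -2.812]
force: [-0.5, 0.0, 1.1]
width: 0.0527
```

Run:
```python
from h import *
s=arm.get_state();print(s["t"],s["eef_pos"],s["ee_rot"],s["q"],s["force"])
im,d,c=look("wrist","w4")
for n in ["lid","grip_bar"]:
    print(n,[(round(r["score"],2),world(r["point"],c).round(4).tolist()) for r in arm.landmark_of(n,"wrist")[:2]])
```

```text
13.125 [0.52372729 0.11437838 0.14273463] [-3.14147045e+00 -4.10375305e-04 -2.81249388e+00] [ 5.80927218e-01  2.03969966e-01 -4.10181067e-01  1.96834708e-05
 -9.57073175e-01 -1.82263609e+00] [-0.48989134  0.03010616  1.05060599]
lid [(0.85, [0.5429, 0.0604, 0.0453])]
grip_bar [(0.56, [0.5289, 0.1141, 0.0706])]
```

View pics/w4.png

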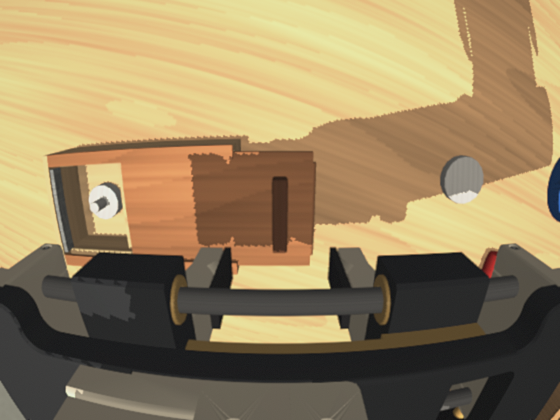

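The bar shows at u 273–287, v 177–252, centred between the fingers along the slide direction. I'll check the offset across the slide.

Run:
```python
from h import *
c=arm.get_calibration("wrist"); e=arm.get_state()["eef_pos"]
a=fish(280,178,.066,c);b=fish(280,251,.066,c)
u=np.array([np.cos(np.radians(-71.3)),np.sin(np.radians(-71.3))]);v=np.array([-u[1],u[0]]);o=np.array([.5664,-.0075])
m=(a+b)[:2]/2; print(a,b,np.hypot(*(a-b)[:2]),"bar in case",(m-o)@u,(m-o)@v,"tcp",(e[:2]-o)@u,(e[:2]-o)@v)
```

```text
[0.49529864 0.10568045 0.066     ] [0.55141375 0.1247767  0.066     ] 0.05927539587120558 bar in case -0.13005017033265354 -0.0014231593285886298 tcp -0.12912385521716782 -0.0013142289116590347
```

The TCP is within 1 mm of the bar centre, and the lid is open about 74 mm. I'll descend to z ≈ 54.5 mm, just above the lid's top face, and grip.

Emit:
drive_tool:
  targets:
    - [0,0,-0.8,0,0,0]
    - [0,0,-0.7,0,0,0]
    - [0,0,-0.45,0,0,0]
    - [0,0,-0.2,0,0,0]
    - [0,0,-0.05,0,0,0]

```text
t: 13.9
eef_pos: [0.5238, 0.1144, 0.0548]
ee_rot: [-3.141, -0.0, -2.814]
force: [-0.0, 1.3, 0.6]
width: 0.0526
```

Emit:
drive_tool:
  targets:
    - [0,0,0,0,0,0]
    - [0,0,0,0,0,0]
    - [0,0,0,0,0,0]
    - [0,0,0,0,0,0]
    - [0,0,0,0,0,0]
  claw: 0
  newtons: 40

```text
t: 14.52
eef_pos: [0.5238, 0.1145, 0.0551]
ee_rot: [3.142, 0.0, -2.815]
force: [-0.3, 0.6, 0.9]
width: 0.0114
```

Gripped at 11.4 mm. I'll slide the lid 50 mm first.

Emit:
drive_tool:
  targets:
    - [0.08,-0.237,0,0,0,0]
    - [0.08,-0.237,0,0,0,0]
    - [0.08,-0.237,0,0,0,0]
    - [0.08,-0.237,0,0,0,0]
    - [0.08,-0.237,0,0,0,0]

```text
t: 15.15
eef_pos: [0.5403, 0.0663, 0.0552]
ee_rot: [-3.142, 0.001, -2.815]
force: [0.3, -0.1, 4.1]
width: 0.0114
```

Emit:
drive_tool:
  targets:
    - [0.024,-0.071,0,0,0,0]
    - [0.016,-0.047,0,0,0,0]
    - [0,0,0,0,0,0]

```text
t: 15.52
eef_pos: [0.5416, 0.0622, 0.0552]
ee_rot: [-3.141, 0.0, -2.815]
force: [0.7, -1.2, 4.6]
width: 0.0113
```

```bash
cat > st.py <<'E'
from h import *
u=np.array([np.cos(np.radians(-71.3)),np.sin(np.radians(-71.3))]);v=np.array([-u[1],u[0]]);o=np.array([.5664,-.0075])
s=arm.get_state();e=s["eef_pos"];f=s["force"]
print(s["t"],"lid x",((e[:2]-o)@u+.056)*1e3,"y",((e[:2]-o)@v)*1e3,"z",e[2]*1e3,"F along",f[:2]@u,"lat",f[:2]@v,"z",f[2],"w",s["width"])
E
python3 st.py
```

```text
15.525 lid x -17.99331877519248 y -1.1114503836176048 z 55.17311677209129 F along 1.3637385932294557 lat 0.2746758061955143 z 4.56822401615507 w 0.011322933498808004
```

The lid is at about x = -18 mm and moving freely. Now small steps, watching the force.

Emit:
drive_tool:
  targets:
    - [0.016,-0.047,0,0,0,0]
    - [0.016,-0.047,0,0,0,0]
    - [0.012,-0.036,0,0,0,0]
    - [0,0,0,0,0,0]

```text
t: 16.02
eef_pos: [0.5433, 0.0573, 0.0551]
ee_rot: [-3.141, 0.0, -2.814]
force: [-0.0, -0.8, 5.7]
width: 0.0115
```

Emit:
drive_tool:
  targets:
    - [0.008,-0.024,0,0,0,0]
    - [0.008,-0.024,0,0,0,0]
    - [0,0,0,0,0,0]

```text
t: 16.4
eef_pos: [0.5439, 0.0558, 0.0551]
ee_rot: [3.141, 0.001, -2.814]
force: [-0.2, 1.8, 5.8]
width: 0.0114
```

```bash
python3 st.py
```

```text
16.4 lid x -11.165293705972891 y -1.0600210812845066 z 55.13785554841104 F along -1.7970055418384858 lat 0.3542966280441466 z 5.780414469946956 w 0.01135432228890884
```

Emit:
drive_tool:
  targets:
    - [0.008,-0.024,0,0,0,0]
    - [0.008,-0.024,0,0,0,0]
    - [0,0,0,0,0,0]

```text
t: 16.77
eef_pos: [0.5444, 0.0553, 0.0555]
ee_rot: [3.14, 0.002, -2.814]
force: [-5.9, 9.9, 10.3]
width: 0.0113
```

Emit:
drive_tool:
  targets:
    - [0.008,-0.024,0,0,0,0]
    - [0.008,-0.024,0,0,0,0]
    - [0,0,0,0,0,0]

```text
t: 17.15
eef_pos: [0.5454, 0.054, 0.0562]
ee_rot: [3.139, 0.003, -2.814]
force: [-8.1, 12.6, 16.1]
width: 0.0116
```

```bash
python3 st.py
```

```text
17.15 lid x -8.942510310475015 y -0.1708803884640526 z 56.16064708542502 F along -14.514738271588627 lat -3.648205843052758 z 16.10815955224302 w 0.011637798492609246
```

The force is climbing (14.5 N), so this is the ridge. I'll continue gently.

Emit:
drive_tool:
  targets:
    - [0.008,-0.024,0,0,0,0]
    - [0.008,-0.024,0,0,0,0]
    - [0,0,0,0,0,0]

```text
t: 17.52
eef_pos: [0.5461, 0.0519, 0.0564]
ee_rot: [3.14, 0.003, -2.814]
force: [-8.4, 11.4, 17.7]
width: 0.0115
```

```bash
python3 st.py
```

```text
17.525 lid x -6.816150683281529 y -0.1692520579775725 z 56.42196140555174 F along -13.536005781359385 lat -4.3241435772360886 z 17.655808255036654 w 0.011539963009361233
```

Emit:
drive_tool:
  targets:
    - [0.008,-0.024,0,0,0,0]
    - [0,0,0,0,0,0]

```text
t: 17.77
eef_pos: [0.5465, 0.0508, 0.0564]
ee_rot: [3.14, 0.003, -2.814]
force: [-8.2, 11.1, 18.6]
width: 0.0118
```

Emit:
drive_tool:
  targets:
    - [0.006,-0.018,0,0,0,0]
    - [0,0,0,0,0,0]

```text
t: 18.02
eef_pos: [0.5468, 0.0499, 0.0565]
ee_rot: [3.14, 0.003, -2.814]
force: [-7.8, 10.8, 17.3]
width: 0.0112
```

```bash
python3 st.py
```

```text
18.025 lid x -4.623461411646983 y -0.14876504174971095 z 56.4660289339098 F along -12.715503432206125 lat -3.895435136675653 z 17.301089316486546 w 0.01123834716877364
```

Emit:
drive_tool:
  targets:
    - [0.006,-0.018,0,0,0,0]
    - [0,0,0,0,0,0]

```text
t: 18.27
eef_pos: [0.5472, 0.0487, 0.0564]
ee_rot: [3.141, 0.003, -2.814]
force: [-5.0, 6.6, 16.4]
width: 0.0115
```

Emit:
drive_tool:
  targets:
    - [0.004,-0.012,0,0,0,0]
    - [0,0,0,0,0,0]

```text
t: 18.52
eef_pos: [0.5475, 0.0478, 0.0565]
ee_rot: [3.141, 0.003, -2.814]
force: [-4.6, 5.1, 16.6]
width: 0.0118
```

```bash
python3 st.py
```

```text
18.525 lid x -2.475306635764278 y -0.18594526541649004 z 56.46423096466108 F along -6.295125886793179 lat -2.729271465786154 z 16.5909602833612 w 0.011787598776293385
```

The force is falling, so the rib is cresting. I'll continue with half-millimetre steps.

Emit:
drive_tool:
  targets:
    - [0.004,-0.012,0,0,0,0]
    - [0,0,0,0,0,0]

```text
t: 18.77
eef_pos: [0.5478, 0.047, 0.0565]
ee_rot: [-3.142, 0.003, -2.814]
force: [-2.6, 2.5, 14.6]
width: 0.0116
```

Emit:
drive_tool:
  targets:
    - [0.004,-0.012,0,0,0,0]
    - [0,0,0,0,0,0]

```text
t: 19.02
eef_pos: [0.5481, 0.0461, 0.0564]
ee_rot: [-3.141, 0.002, -2.814]
force: [-1.2, -0.4, 13.9]
width: 0.0115
```

```bash
python3 st.py
```

```text
19.025 lid x -0.6188309989131544 y -0.19299663188427435 z 56.43869820729694 F along 0.006162135491878694 lat -1.3116310926585741 z 13.91256914129349 w 0.011492722791439293
```

Emit:
drive_tool:
  targets:
    - [0.004,-0.012,0,0,0,0]
    - [0,0,0,0,0,0]

```text
t: 19.27
eef_pos: [0.5483, 0.0452, 0.0564]
ee_rot: [-3.141, 0.002, -2.814]
force: [0.3, -2.4, 13.8]
width: 0.0116
```

Emit:
drive_tool:
  targets:
    - [0.004,-0.012,0,0,0,0]
    - [0,0,0,0,0,0]

```text
t: 19.52
eef_pos: [0.5486, 0.0446, 0.0564]
ee_rot: [-3.14, 0.002, -2.814]
force: [0.5, -3.9, 12.6]
width: 0.0112
```

```bash
python3 st.py
```

```text
19.525 lid x 0.9560038100294849 y -0.1912756781713726 z 56.42310242844529 F along 3.8836984471152483 lat -0.8065648836328756 z 12.624689142082358 w 0.011154657495087879
```

The ridge is now pulling the lid forward (+4 N), so it has passed the crest. I'll advance until the pad pushes back.

Emit:
drive_tool:
  targets:
    - [0.006,-0.018,0,0,0,0]
    - [0,0,0,0,0,0]

```text
t: 19.77
eef_pos: [0.5487, 0.0442, 0.0564]
ee_rot: [-3.141, 0.002, -2.814]
force: [-1.4, -1.2, 13.9]
width: 0.0111
```

Emit:
drive_tool:
  targets:
    - [0.006,-0.018,0,0,0,0]
    - [0,0,0,0,0,0]

```text
t: 20.02
eef_pos: [0.5488, 0.0439, 0.0564]
ee_rot: [-3.141, 0.002, -2.814]
force: [-1.1, 1.4, 14.2]
width: 0.0114
```

```bash
python3 st.py
```

```text
20.025 lid x 1.6892817937021327 y -0.20832457251722195 z 56.4028077547369 F along -1.6204356131662656 lat -0.5758120069039105 z 14.161577525387194 w 0.011434611180375864
```

Motion per step has shrunk and the force has reversed, so the lid is on the pad. Two small steps more.

Emit:
drive_tool:
  targets:
    - [0.005,-0.015,0,0,0,0]
    - [0,0,0,0,0,0]

```text
t: 20.27
eef_pos: [0.5489, 0.0437, 0.0564]
ee_rot: [3.141, 0.003, -2.814]
force: [-3.1, 3.8, 15.2]
width: 0.0115
```

Emit:
drive_tool:
  targets:
    - [0.003,-0.009,0,0,0,0]
    - [0,0,0,0,0,0]

```text
t: 20.52
eef_pos: [0.5489, 0.0435, 0.0564]
ee_rot: [3.141, 0.003, -2.814]
force: [-4.3, 4.8, 16.1]
width: 0.0114
```

```bash
python3 st.py
```

```text
20.525 lid x 2.0445996413823995 y -0.18760291775923862 z 56.377850534978116 F along -5.963452754355451 lat -2.5118456377059513 z 16.07969131659891 w 0.011362433106543847
```

Pad contact is confirmed: the tool feels about 6 N and moves only about 0.15 mm per step. I'll ease off, release gently and retreat upward.

Emit:
drive_tool:
  targets:
    - [-0.006,0.018,0.01,0,0,0]
    - [0,0,0.01,0,0,0]
    - [0,0,0,0,0,0]

```text
t: 20.9
eef_pos: [0.5489, 0.0436, 0.0565]
ee_rot: [-3.142, 0.002, -2.814]
force: [1.7, 0.8, 7.6]
width: 0.0116
```

Emit:
drive_tool:
  targets:
    - [0,0,0,0,0,0]
    - [0,0,0,0,0,0]
    - [0,0,0,0,0,0]
    - [0,0,0,0,0,0]
  claw: 0.5

```text
t: 21.4
eef_pos: [0.5476, 0.0428, 0.0555]
ee_rot: [3.142, -0.001, -2.815]
force: [-0.5, -0.6, -0.2]
width: 0.0426
```

Emit:
drive_tool:
  targets:
    - [0,0,0.5,0,0,0]
    - [0,0,0.9,0,0,0]
    - [0,0,0.9,0,0,0]
    - [0,0,0.9,0,0,0]
    - [0,0,0,0,0,0]

```text
t: 22.02
eef_pos: [0.5495, 0.0434, 0.1869]
ee_rot: [3.142, 0.006, -2.814]
force: [-0.5, 0.1, -0.7]
width: 0.0441
```

```bash
python3 st.py
python3 - <<'E'
from h import *
u=np.array([np.cos(np.radians(-71.3)),np.sin(np.radians(-71.3))]);o=np.array([.5664,-.0075])
for cam in ["wrist","top","side"]:
    im,d,c=look(cam,cam+"9")
    for n in ["lid","grip_bar","case"]:
        for r in arm.landmark_of(n,cam)[:1]:
            p=world(r["point"],c); print(cam,n,round(r["score"],2),p.round(4),"case x",((p[:2]-o)@u).round(4))
E
```

```text
22.025 lid x 2.354156532661647 y 0.32451216819117285 z 186.85270516802035 F along -0.2664420308734076 lat -0.45449139383746656 z -0.7243839987181113 w 0.04410824341994721
wrist lid 0.69 [ 0.5686 -0.0088  0.048 ] case x 0.0019
wrist grip_bar 0.78 [0.5551 0.0451 0.0716] case x -0.0534
top lid 0.67 [ 0.5703 -0.0124  0.0436] case x 0.0059
top grip_bar 0.64 [ 0.7133 -0.3363  0.0052] case x 0.3585
side lid 0.91 [ 0.5677 -0.0139  0.0437] case x 0.0065
side grip_bar 0.88 [0.55   0.0426 0.0646] case x -0.0527
side case 0.82 [ 0.565  -0.0082 -0.0014] case x 0.0002
```

View pics/wrist9.png

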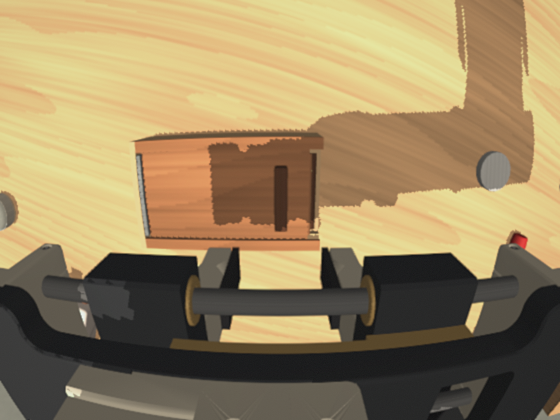

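The lid looks closed, with its front on the grey pad strip at (141,195) and the disc at (493,170) undisturbed. One crop to check for a gap at the pad.

Run:
```python
from h import *
im=cv2.imread("pics/wrist9.png"); cv2.imwrite("pics/w9c.png",cv2.resize(im[125:255,125:330],None,fx=3.8,fy=3.8,interpolation=cv2.INTER_NEAREST))
c=arm.get_calibration("wrist")
u=np.array([np.cos(np.radians(-71.3)),np.sin(np.radians(-71.3))]);o=np.array([.5664,-.0075])
for n,px,z in [("bar",(280.5,198),.066),("lid tail",(313,190),.05),("far wall outer",(134.5,142),.056)]:
    print(n,(fish(*px,z,c)[:2]-o)@u)
```

```text
bar -0.05509613226175283
lid tail -0.08538421685911032
far wall outer 0.08218319487815468
```

View pics/w9c.png

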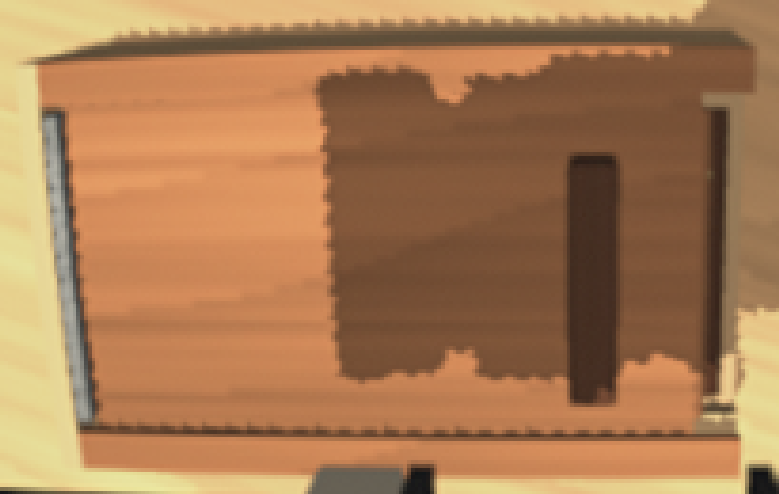

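The lid is flush against the pad, with only a hairline dark edge between them. The bar measures case x ≈ -55 mm against -56 at home. Handing in.

```bash
python3 -c "
from station import arm
print(arm.job_done())"
```

```text
the job is handed in; nothing more can be done
None
```

I put the calibration mass upright in the pocket, closed the lid over the ridge onto the felt pad, and handed the job in at about 22 s of the 58 s. No verdict was reported.

- **Mass:** I gripped it by its knob and released it at about case x = 50 mm. The wrist picture then showed it standing upright with the lid still open. I couldn't see it again once the lid was shut.
- **Lid:** I pushed it by the grip bar in steps of at most 1 mm over the ridge.
    - **Ridge:** the push peaked at about 14.5 N in the readings. It fell to zero and turned to a 4 N forward pull as the rib went over.
    - **Pad:** the push then rose to about 6 N at the pad. With the ridge's pull added, I put the pad load near 10 N. I eased off before letting go.
- **Last checks:** the close-up showed no visible gap between lid and pad, and the bar measured about 1 mm from its home position. The gripper was clear, 187 mm up.
- **Disagreements:**
    - The top and side cameras placed the lid 6 mm past home, which the pad makes impossible, so I put that down to camera error.
    - The top camera also once reported the bar at the wrong place entirely.
    - In the last picture, a rough reading of the far wall's outer edge came out at 82 mm instead of 90. I did not follow that up.
- **Bystanders:** nothing I did came near them, but I did not measure their positions again.

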